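Switch on the grinding corner in order

ROBOT

A 6-joint arm with a two-finger parallel gripper is mounted at the origin on the work surface. World frame = base frame: x ahead of the robot, y to its left, z up, the work surface at z = 0. Lengths are in mm, angles in rad, forces in N, time in s.
With the tool pointing down it reaches from about 400 to 925 mm from the base axis. Payload 12.5 kg.
Tool frame: the origin (TCP) lies at the very end of the fingers, on their centre line; the grasp point (between the pads) lies behind it (env.grip_depth is the z of the grasp point in the tool frame, in mm); z points along the fingers, y is the line along which they close (so a half turn about z gives the same grasp; the last joint's range is limited). The gripper opens to 95 mm and grips with 3 to 60 N. Pads are 20 mm wide; open, the fingers measure 119 mm over their backs; the gripper's body (75 mm by 180 mm) begins 59 mm behind the grasp point.
Start: joints at [-1.206, 0.491, 1.559, -0, 1.092, -0.106], TCP at [283.524, -557.011, 214.661] pointing down, gripper open.
Joint ranges: [-3.1, 3.1], [-0.84, 2.19], [0.05, 2.79], [-1.13, 4.28], [0.06, 2.93], [-2.69, 2.69]. Speed limits (rad/s): [2.22, 2.22, 2.79, 3.14, 3.14, 3.14].

INTERFACE

Orientations are given as [roll, pitch, yaw] about the fixed x, y, z axes, in that order (R = Rz(yaw) Ry(pitch) Rx(roll)).
In Python, from cell import env, optics gives the robot as it stands.
- The arm moves only by the tool step_arm, never from a script. Its argument "moves" is a list of rows, each an object of numbers: "tx", "ty", "tz": the shift along the tool's x, y, z in mm; "roll": the turn about the tool's z in rad. In form: [{"tx": .., "ty": .., "tz": .., "roll": ..}, ...]. A call has 1 to 12 rows; each row is the pose to reach, as a shift and turn from the pose commanded when the call began, along the tool's axes at that moment; what a row does not reach only later rows make up. A row lasts 1/12 s, in which the tool goes at most 41.7 mm and 7.16 degrees, less where a joint would pass 70% of its speed; a pose out of reach is approached as far as the arm can. A call with a gripper value outside its range is refused whole. "grip" is the finger opening in mm, from 0 to 95.1, set as the call begins (left out, the last holds). The fingers move at their own pace and stop on an object; the grip force is fixed at half the most. Time passes only in rows, so rows that repeat a pose let the fingers close. It gives the time, the measured TCP pose, the force, the opening and the grip force at its end, in the units of the state.
- env.state(): the state, without advancing time (a new reading comes with each control period).
- optics.read_camera(name): name is "side" or "top"; returns a dict with "pixels" (480x640x3 uint8, blue, green, red), "mtx" (3x3 intrinsics, pixels), "view" (4x4, takes a point from world to camera coordinates). Camera axes: x right, y down, z forward; pixel columns grow to the right and rows downward; lengths in mm; the calibration is good to about 2 mm. A picture is of the moment at which its call begins. There is no depth.
- env.job_done(): hands the job in; it is judged then, once.
The state is a dict: "t": time; "joints": joint angles; "qvel": joint speeds; "tau": joint torques, N m; "eef_pos": TCP position; "tcp_rot": TCP orientation; "ft_force": force on the tool from outside, world axes, zero at the start; "moment": the same for the moment, N m; "opening": opening from 0.0 (shut) to 1.0 (fully open); "grip_force": force on a finger pad.
Only numpy, scipy, OpenCV 4.12 (cv2) and the standard library are available. Lean on these libraries where they do the work, as an engineer would, in place of code of your own. Each camera call takes 0.05 s, during which the arm holds its last target. There are 200 camera calls.

TASK

Get the garage bench ready for grinding: with a fingertip, lightly press the switch caps all the way down one after another, first blue (dust extractor), then yellow (work lamp), then green (bench grinder). Do not press the red one, do not pick up or shove the switch boxes, and leave everything else on the table where it is.

Things in the scene. Friction and masses are not known exactly. Their poses are not given: they have to be found in the camera images.
- blue_pod: dust extractor switch: a loose wireless switch box (about 0.7 kg) of black plastic, 80 x 70 mm, 40 mm high, standing on the table, with a round blue push cap in the middle of its top and a blue collar around the cap. Origin: centre of its underside; z up, x along the 80 mm side.
- blue_top (a point): centre of the top face of the blue push cap (38 mm across); it is about 64 mm above the table while the cap is up, and goes down with it to 52 mm. The crown of the cap is soft rubber: it yields 1 mm per 2.5 N, 6 mm at most, and springs back.
- blue_cap (a joint): how far the blue cap is pressed, m: 0 up (it starts between 0 and 0.002), 0.012 at its stop (the yielding of the soft crown is not counted). It needs about 4 N, with no spring: it stays at the depth where it is left. From 0.008 on it counts as down; a light press stays under 30 N, also at the stop.
- yellow_pod: work lamp switch: a loose wireless switch box (about 0.7 kg) of black plastic, 80 x 70 mm, 40 mm high, standing on the table, with a round yellow push cap in the middle of its top and a yellow collar around the cap. Origin: centre of its underside; z up, x along the 80 mm side.
- yellow_top (a point): centre of the top face of the yellow push cap (38 mm across); it is about 64 mm above the table while the cap is up, and goes down with it to 52 mm. The crown of the cap is soft rubber: it yields 1 mm per 2.5 N, 6 mm at most, and springs back.
- yellow_cap (a joint): how far the yellow cap is pressed, m: 0 up (it starts between 0 and 0.002), 0.012 at its stop (the yielding of the soft crown is not counted). It needs about 4 N, with no spring: it stays at the depth where it is left. From 0.008 on it counts as down; a light press stays under 30 N, also at the stop.
- green_pod: bench grinder switch: a loose wireless switch box (about 0.7 kg) of black plastic, 80 x 70 mm, 40 mm high, standing on the table, with a round green push cap in the middle of its top and a green collar around the cap. Origin: centre of its underside; z up, x along the 80 mm side.
- green_top (a point): centre of the top face of the green push cap (38 mm across); it is about 64 mm above the table while the cap is up, and goes down with it to 52 mm. The crown of the cap is soft rubber: it yields 1 mm per 2.5 N, 6 mm at most, and springs back.
- green_cap (a joint): how far the green cap is pressed, m: 0 up (it starts between 0 and 0.002), 0.012 at its stop (the yielding of the soft crown is not counted). It needs about 4 N, with no spring: it stays at the depth where it is left. From 0.008 on it counts as down; a light press stays under 30 N, also at the stop.
- red_pod: stop switch: a loose wireless switch box (about 0.7 kg) of black plastic, 80 x 70 mm, 40 mm high, standing on the table, with a round red push cap in the middle of its top and a red collar around the cap. Origin: centre of its underside; z up, x along the 80 mm side.
- red_top (a point): centre of the top face of the red push cap (38 mm across); it is about 64 mm above the table while the cap is up, and goes down with it to 52 mm. The crown of the cap is soft rubber: it yields 1 mm per 2.5 N, 6 mm at most, and springs back.
- red_cap (a joint): how far the red cap is pressed, m: 0 up (it starts between 0 and 0.002), 0.012 at its stop (the yielding of the soft crown is not counted). It needs about 4 N, with no spring: it stays at the depth where it is left. From 0.008 on it counts as down; a light press stays under 30 N, also at the stop.
- glue: bystander: white glue bottle with an orange cap, 40 mm across, 90 mm high. Origin: centre of its underside.
- rivets: bystander: amber jar with a steel lid, 44 mm across, 60 mm high. Origin: centre of its underside.
- tape: bystander: orange tape measure, 72 x 36 mm, 64 mm high. Origin: centre of its underside.
- driver: bystander: screwdriver with a grey handle lying flat, 190 mm long. Origin: on its underside, near the middle of its length; x points to the blade.
- tub: bystander: small black tub with a yellow lid, 130 x 95 mm, 70 mm high. Origin: centre of its underside.
- clamp: bystander: steel spring clamp with grey jaws lying flat, 130 x 75 mm, 26 mm high. Origin: centre of its underside.
Not all that is in view belongs to the job. What is shaped like the yellow_pod but orange, pink or purple is not meant.

How it is judged (in metres and radians):
On the way, in this order (a step that is already met when the one before it is completed fails the run):
1. the blue cap is down and the ones after it are still up (value of joint blue_cap above 0.008 m and value of joint each of yellow_cap, green_cap, red_cap below 0.005 m), for 0.2 s.
2. the yellow cap is down and the ones after it are still up (value of joint each of blue_cap, yellow_cap above 0.008 m and value of joint each of green_cap, red_cap below 0.005 m), for 0.2 s.
3. the green cap is down and the ones after it are still up (value of joint each of blue_cap, yellow_cap, green_cap above 0.008 m and value of joint red_cap below 0.005 m), for 0.2 s.
At the end, for the whole second after the job is handed in: The blue, yellow and green caps are down (each at least 8 of 12 mm), the red cap is up (under 5 mm), the four switch boxes stand upright, still, within 20 mm of where they began, and the bystanders are within 20 mm of where they began (all of step 3 and distance of each of blue_pod, yellow_pod, green_pod, red_pod, glue, rivets, tape, driver, tub, clamp from where it was at the start of the episode below 0.02 m and angle between each of blue_pod, yellow_pod, green_pod, red_pod's own z axis and vertical below 0.1 rad and linear speed of each of blue_pod, yellow_pod, green_pod, red_pod below 0.02 m/s); the robot touches nothing.
It fails at once if yellow or green is pressed before its turn ((value of joint yellow_cap above 0.005 m and value of joint blue_cap below 0.008 m) or (value of joint green_cap above 0.005 m and value of joint any of blue_cap, yellow_cap below 0.008 m)).
It fails at once if the red cap is pressed (5 mm or more) (value of joint red_cap above 0.005 m).
It fails at once if a switch box is pressed harder than 30 N (contact force between the fingers and blue_pod above 30 N or contact force between the fingers and yellow_pod above 30 N or contact force between the fingers and green_pod above 30 N or contact force between the fingers and red_pod above 30 N).
It fails at once if a switch box is lifted by more than 10 mm, tipped by more than 0.2 rad or shoved by more than 20 mm (height (world z) of any of blue_pod, yellow_pod, green_pod, red_pod above 0.01 m or angle between any of blue_pod, yellow_pod, green_pod, red_pod's own z axis and vertical above 0.2 rad or distance of any of blue_pod, yellow_pod, green_pod, red_pod from where it was at the start of the episode above 0.02 m).
It fails at once if a bystander is moved by more than 20 mm (distance of any of glue, rivets, tape, driver, tub, clamp from where it was at the start of the episode above 0.02 m).
It also fails if it takes over 56 s, if anything falls off the work surface, if the arm or the gripper's body presses on something with over 40 N, if the wrist force passes 120 N, or if a joint passes its speed limit or range.

## Working session

There is one attempt and no reset: what is moved stays moved. The work goes in short steps, Python scripts to look and compute and a tool call to move; the robot and the scene stay as the last step left them, time stands still between calls to the robot, and variables do not carry over. Pictures are saved under pics/ and viewed, at most 10 in all, crops included, and the job is handed in when it is done.

Besides the shell and the picture viewer there is one more tool, called after "Call:" as name([rows], argument=value, ...), one row to a line, values as JSON. step_arm: Moves the arm, as the interface text tells. Its arguments: {"type":"object","properties":{"moves":{"type":"array"},"grip":{"type":"number"}},"required":["moves"]}

```bash
mkdir -p pics
python3 - <<'E'
from cell import env, optics
import cv2,pickle
d={}
for n in("side","top"):
    d[n]=optics.read_camera(n); cv2.imwrite(f"pics/{n}0.png",d[n]["pixels"])
pickle.dump(d,open("cams.pkl","wb"))
s=env.state(); print(s["t"],s["eef_pos"],s["tcp_rot"],s["ft_force"],s["opening"])
E
```

```text
0.1 [ 283.44190539 -556.79082939  214.11490627] [-3.14058710e+00 -1.31499339e-04  4.70755874e-01] [ 0.11530503 -0.78335792 -0.13107351] 0.9989227743523029
```

View pics/side0.png

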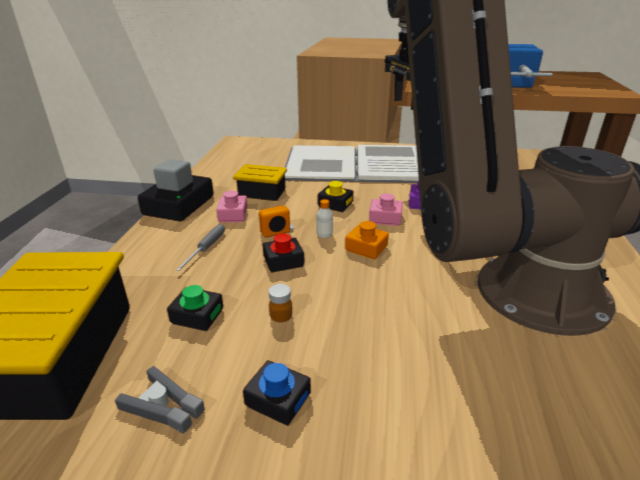

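View pics/top0.png

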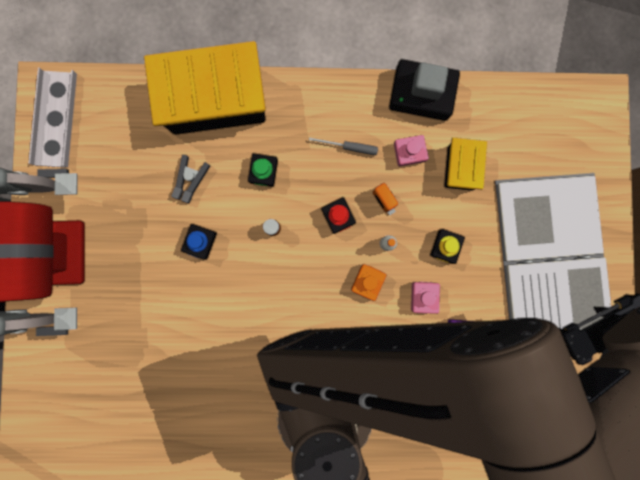

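The side view shows the caps at blue (277,378), yellow (336,188), green (193,297) and red (283,243). The top view shows them at blue (197,241), yellow (450,246), green (263,168) and red (339,214). The lookalikes in the top view are orange (369,283), pink (412,148), pink (426,297) and purple (457,322). Only the black boxes with blue, yellow and green caps fit, so I'll confirm them in enlarged crops.

Run:
```python
import cv2,pickle,numpy as np
d=pickle.load(open("cams.pkl","rb"))
P={"side":[(277,382),(336,192),(193,300),(283,248)],"top":[(197,241),(449,246),(263,168),(339,214)]}
rows=[]
for n in("side","top"):
    r=[]
    for u,v in P[n]:
        c=cv2.resize(d[n]["pixels"][v-25:v+25,u-25:u+25],(200,200),interpolation=cv2.INTER_CUBIC)
        for k in range(0,200,40): c[::,k]=c[::,k]//2+60; c[k]=c[k]//2+60
        r.append(c)
    rows.append(np.hstack(r))
    print(n,d[n]["mtx"].tolist(),(-d[n]["view"][:3,:3].T@d[n]["view"][:3,3]).round())
cv2.imwrite("pics/crop.png",np.vstack(rows))
```

```text
side [[456.1265446130426, 0.0, 312.88803759800186], [0.0, 456.1265446130426, 244.48726749970518], [0.0, 0.0, 1.0]] [327. 785. 565.]
top [[433.9004005492243, 0.0, 330.902856548714], [0.0, 433.9004005492243, 235.8393325927867], [0.0, 0.0, 1.0]] [ 414.   20. 1179.]
```

View pics/crop.png

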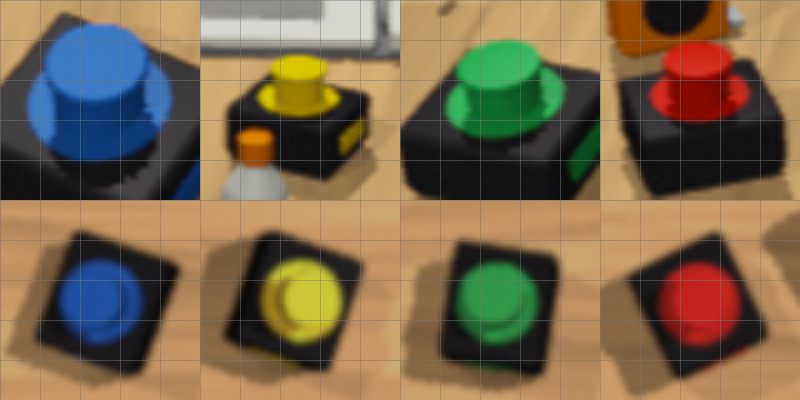

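The crop shows black boxes with blue, yellow, green and red caps, left to right, in both views. I'll triangulate the cap faces.

Run:
```python
import cv2,pickle,numpy as np
from cell import env
d=pickle.load(open("cams.pkl","rb"))
S=np.array([(276,372),(335.4,183.8),(192.2,290.7),(282,237.3)]).T
T=np.array([(195,240.9),(450.6,245.9),(261.5,166.9),(338.6,214)]).T
pm=lambda n:d[n]["mtx"]@d[n]["view"][:3]
X=cv2.triangulatePoints(pm("side"),pm("top"),S.astype(float),T.astype(float));X=(X[:3]/X[3]).T
def proj(n,X): p=pm(n)@np.r_[X,1]; return p[:2]/p[2]
for n,x,s,t in zip("bygr",X,S.T,T.T):
    print(n,x.round(1),"r",np.hypot(*x[:2]).round(),(proj("side",x)-s).round(1),(proj("top",x)-t).round(1))
# single-view xy at z=63
for cn,uv in(("side",S),("top",T)):
    for u in uv.T:
        V=d[cn]["view"];r=V[:3,:3].T@np.linalg.inv(d[cn]["mtx"])@np.r_[u,1];c=-V[:3,:3].T@V[:3,3]
        print(cn,(c+r*(63-c[2])/r[2]).round(1)[:2])
# bystander tops (top view, approx heights)
for n,u,z in(("glue",(390,243),90),("rivets",(271,228),60),("tape",(386,198),64)):
    V=d["top"]["view"];r=V[:3,:3].T@np.linalg.inv(d["top"]["mtx"])@np.r_[u,1];c=-V[:3,:3].T@V[:3,3]
    print(n,(c+r*(z-c[2])/r[2]).round())
from scipy.spatial.transform import Rotation as R
print(R.from_euler("xyz",env.state()["tcp_rot"]).as_matrix().round(4))
```

```text
b [460.4 338.8  61.5] r 572.0 [0.1 0. ] [-0. -0.]
y [ 454.  -319.    63.3] r 555.0 [-0.1 -0. ] [0.  0.1]
g [654.6 173.3  60.7] r 677.0 [0.2 0. ] [-0.  -0.1]
r [533.5 -27.9  64.3] r 534.0 [-0.1 -0. ] [0.  0.1]
side [460.1 340.1]
side [ 453.8 -319.8]
side [653.4 176. ]
side [533.9 -30. ]
top [460.2 338.4]
top [ 454.4 -319.1]
top [653.7 172.8]
top [533.8 -27.9]
glue [ 459. -157.   90.]
rivets [496. 146.  60.]
tape [ 577. -151.   64.]
[[ 8.912e-01  4.536e-01 -3.000e-04]
 [ 4.536e-01 -8.912e-01  1.000e-03]
 [ 1.000e-04 -1.000e-03 -1.000e+00]]
```

Call:
step_arm([
  {"tx": 13, "ty": -8},
  {"tx": 38, "ty": -24},
  {"tx": 72, "ty": -45},
  {"tx": 106, "ty": -66},
  {"tx": 140, "ty": -87},
  {"tx": 174, "ty": -109},
  {"tx": 208, "ty": -130},
  {"tx": 242, "ty": -151},
  {"tx": 276, "ty": -172},
  {"tx": 301, "ty": -188},
  {"tx": 318, "ty": -199},
  {"tx": 326, "ty": -204},
], grip=0)

```text
validation failed for argument at $.mo...
```

Call:
step_arm([
  {"tx": 13, "ty": -8, "tz": 0, "roll": 0},
  {"tx": 38, "ty": -24, "tz": 0, "roll": 0},
  {"tx": 72, "ty": -45, "tz": 0, "roll": 0},
  {"tx": 106, "ty": -66, "tz": 0, "roll": 0},
  {"tx": 140, "ty": -87, "tz": 0, "roll": 0},
  {"tx": 174, "ty": -109, "tz": 0, "roll": 0},
  {"tx": 208, "ty": -130, "tz": 0, "roll": 0},
  {"tx": 242, "ty": -151, "tz": 0, "roll": 0},
  {"tx": 276, "ty": -172, "tz": 0, "roll": 0},
  {"tx": 301, "ty": -188, "tz": 0, "roll": 0},
  {"tx": 318, "ty": -199, "tz": 0, "roll": 0},
  {"tx": 326, "ty": -204, "tz": 0, "roll": 0},
], grip=0)

```text
t: 1.1
eef_pos: [482.3, -224.3, 214.6]
tcp_rot: [-3.141, -0.0, 0.473]
ft_force: [1.4, 0.2, -0.7]
opening: 0.215
grip_force: 0.0
```

Call:
step_arm([
  {"tx": 7, "ty": -15, "tz": 0, "roll": 0},
  {"tx": 20, "ty": -43, "tz": 0, "roll": 0},
  {"tx": 36, "ty": -77, "tz": 0, "roll": 0},
  {"tx": 52, "ty": -112, "tz": 0, "roll": 0},
  {"tx": 68, "ty": -147, "tz": 0, "roll": 0},
  {"tx": 84, "ty": -181, "tz": 0, "roll": 0},
  {"tx": 100, "ty": -216, "tz": 0, "roll": 0},
  {"tx": 116, "ty": -250, "tz": 0, "roll": 0},
  {"tx": 132, "ty": -285, "tz": 0, "roll": 0},
  {"tx": 145, "ty": -313, "tz": 0, "roll": 0},
  {"tx": 153, "ty": -330, "tz": 0, "roll": 0},
  {"tx": 158, "ty": -341, "tz": 0, "roll": 0},
])

```text
t: 2.1
eef_pos: [467.1, 149.9, 214.5]
tcp_rot: [-3.142, 0.0, 0.472]
ft_force: [0.0, -0.2, -1.4]
opening: 0.003
grip_force: 0.0
```

Call:
step_arm([
  {"tx": 5, "ty": -10, "tz": 5, "roll": 0},
  {"tx": 15, "ty": -32, "tz": 15, "roll": 0},
  {"tx": 27, "ty": -60, "tz": 30, "roll": 0},
  {"tx": 40, "ty": -88, "tz": 45, "roll": 0},
  {"tx": 53, "ty": -115, "tz": 60, "roll": 0},
  {"tx": 65, "ty": -140, "tz": 75, "roll": 0},
  {"tx": 74, "ty": -159, "tz": 85, "roll": 0},
  {"tx": 79, "ty": -170, "tz": 95, "roll": 0},
  {"tx": 80, "ty": -173, "tz": 105, "roll": 0},
  {"tx": 80, "ty": -173, "tz": 110, "roll": 0},
  {"tx": 80, "ty": -173, "tz": 110, "roll": 0},
  {"tx": 80, "ty": -173, "tz": 110, "roll": 0},
])

```text
t: 3.1
eef_pos: [460.8, 337.5, 104.7]
tcp_rot: [3.141, 0.0, 0.47]
ft_force: [0.2, -0.3, 0.0]
opening: 0.003
grip_force: 0.0
```

Call:
step_arm([
  {"tx": 0, "ty": -1, "tz": 10, "roll": 0},
  {"tx": 0, "ty": -1, "tz": 22, "roll": 0},
  {"tx": 0, "ty": -1, "tz": 31, "roll": 0},
  {"tx": 0, "ty": -1, "tz": 36, "roll": 0},
  {"tx": 0, "ty": -1, "tz": 38, "roll": 0},
  {"tx": 0, "ty": -1, "tz": 40, "roll": 0},
  {"tx": 0, "ty": -1, "tz": 42, "roll": 0},
  {"tx": 0, "ty": -1, "tz": 44, "roll": 0},
  {"tx": 0, "ty": -1, "tz": 46, "roll": 0},
  {"tx": 0, "ty": -1, "tz": 47, "roll": 0},
  {"tx": 0, "ty": -1, "tz": 47, "roll": 0},
  {"tx": 0, "ty": -1, "tz": 47, "roll": 0},
])

```text
t: 4.1
eef_pos: [460.2, 339.6, 57.8]
tcp_rot: [3.141, -0.001, 0.471]
ft_force: [0.7, -1.0, 2.8]
opening: 0.005
grip_force: 1.6
```

Call:
step_arm([
  {"tx": 0, "ty": 0, "tz": 1.5, "roll": 0},
  {"tx": 0, "ty": 0, "tz": 3, "roll": 0},
  {"tx": 0, "ty": 0, "tz": 4.5, "roll": 0},
  {"tx": 0, "ty": 0, "tz": 6, "roll": 0},
  {"tx": 0, "ty": 0, "tz": 7, "roll": 0},
  {"tx": 0, "ty": 0, "tz": 8, "roll": 0},
  {"tx": 0, "ty": 0, "tz": 9, "roll": 0},
  {"tx": 0, "ty": 0, "tz": 9, "roll": 0},
  {"tx": 0, "ty": 0, "tz": 9, "roll": 0},
  {"tx": 0, "ty": 0, "tz": 9, "roll": 0},
])

```text
t: 4.93
eef_pos: [460.2, 339.6, 48.9]
tcp_rot: [3.141, -0.001, 0.471]
ft_force: [0.6, -2.1, 8.3]
opening: 0.006
grip_force: 4.1
```

Call:
step_arm([
  {"tx": 0, "ty": 0, "tz": -5, "roll": 0},
  {"tx": 0, "ty": 0, "tz": -20, "roll": 0},
  {"tx": 0, "ty": 0, "tz": -45, "roll": 0},
  {"tx": 0, "ty": 0, "tz": -75, "roll": 0},
  {"tx": -5, "ty": 9, "tz": -100, "roll": 0},
  {"tx": -16, "ty": 31, "tz": -120, "roll": 0},
  {"tx": -32, "ty": 62, "tz": -130, "roll": 0},
  {"tx": -50, "ty": 96, "tz": -130, "roll": 0},
  {"tx": -68, "ty": 131, "tz": -130, "roll": 0},
  {"tx": -82, "ty": 158, "tz": -130, "roll": 0},
  {"tx": -90, "ty": 173, "tz": -130, "roll": 0},
  {"tx": -94, "ty": 181, "tz": -130, "roll": 0},
])

```text
t: 5.93
eef_pos: [457.8, 133.8, 178.5]
tcp_rot: [-3.141, 0.001, 0.469]
ft_force: [0.2, 0.6, -0.2]
opening: 0.005
grip_force: 0.0
```

Call:
step_arm([
  {"tx": -7, "ty": 13, "tz": 0, "roll": 0},
  {"tx": -21, "ty": 40, "tz": 0, "roll": 0},
  {"tx": -38, "ty": 73, "tz": 0, "roll": 0},
  {"tx": -55, "ty": 106, "tz": 0, "roll": 0},
  {"tx": -72, "ty": 138, "tz": 0, "roll": 0},
  {"tx": -89, "ty": 171, "tz": 0, "roll": 0},
  {"tx": -106, "ty": 204, "tz": 0, "roll": 0},
  {"tx": -123, "ty": 236, "tz": 0, "roll": 0},
  {"tx": -137, "ty": 263, "tz": 0, "roll": 0},
  {"tx": -148, "ty": 284, "tz": 0, "roll": 0},
  {"tx": -155, "ty": 298, "tz": 0, "roll": 0},
  {"tx": -158, "ty": 304, "tz": 0, "roll": 0},
])

```text
t: 6.93
eef_pos: [455.6, -208.4, 178.3]
tcp_rot: [-3.141, 0.0, 0.469]
ft_force: [0.3, 0.7, -0.2]
opening: 0.006
grip_force: 0.0
```

Call:
step_arm([
  {"tx": -4, "ty": 8, "tz": 0, "roll": 0},
  {"tx": -12, "ty": 23, "tz": 0, "roll": 0},
  {"tx": -22, "ty": 42, "tz": 0, "roll": 0},
  {"tx": -32, "ty": 62, "tz": 5, "roll": 0},
  {"tx": -41, "ty": 79, "tz": 15, "roll": 0},
  {"tx": -48, "ty": 92, "tz": 30, "roll": 0},
  {"tx": -52, "ty": 99, "tz": 45, "roll": 0},
  {"tx": -52, "ty": 100, "tz": 60, "roll": 0},
  {"tx": -52, "ty": 100, "tz": 70, "roll": 0},
  {"tx": -52, "ty": 100, "tz": 75, "roll": 0},
  {"tx": -52, "ty": 100, "tz": 75, "roll": 0},
  {"tx": -52, "ty": 100, "tz": 75, "roll": 0},
])

```text
t: 7.93
eef_pos: [454.8, -319.2, 104.0]
tcp_rot: [3.141, -0.0, 0.472]
ft_force: [0.6, 0.0, -0.0]
opening: 0.007
grip_force: 0.0
```

Over yellow. I'll go down to about 49 mm, slowly from 66 mm.

Call:
step_arm([
  {"tx": 0, "ty": 0, "tz": 10, "roll": 0},
  {"tx": 0, "ty": 0, "tz": 22, "roll": 0},
  {"tx": 0, "ty": 0, "tz": 31, "roll": 0},
  {"tx": 0, "ty": 0, "tz": 36, "roll": 0},
  {"tx": 0, "ty": 0, "tz": 38, "roll": 0},
  {"tx": 0, "ty": 0, "tz": 40, "roll": 0},
  {"tx": 0, "ty": 0, "tz": 42, "roll": 0},
  {"tx": 0, "ty": 0, "tz": 44, "roll": 0},
  {"tx": 0, "ty": 0, "tz": 46, "roll": 0},
  {"tx": 0, "ty": 0, "tz": 46, "roll": 0},
  {"tx": 0, "ty": 0, "tz": 46, "roll": 0},
])

```text
t: 8.85
eef_pos: [454.5, -319.7, 57.8]
tcp_rot: [3.141, -0.0, 0.471]
ft_force: [-1.7, 1.4, 3.0]
opening: -0.001
grip_force: 1.5
```

Call:
step_arm([
  {"tx": 0, "ty": 0, "tz": 1.5, "roll": 0},
  {"tx": 0, "ty": 0, "tz": 3, "roll": 0},
  {"tx": 0, "ty": 0, "tz": 4.5, "roll": 0},
  {"tx": 0, "ty": 0, "tz": 6, "roll": 0},
  {"tx": 0, "ty": 0, "tz": 7, "roll": 0},
  {"tx": 0, "ty": 0, "tz": 8, "roll": 0},
  {"tx": 0, "ty": 0, "tz": 9, "roll": 0},
  {"tx": 0, "ty": 0, "tz": 9, "roll": 0},
  {"tx": 0, "ty": 0, "tz": 9, "roll": 0},
  {"tx": 0, "ty": 0, "tz": 9, "roll": 0},
])

```text
t: 9.68
eef_pos: [454.5, -319.7, 48.9]
tcp_rot: [3.141, -0.0, 0.471]
ft_force: [-1.6, 2.0, 8.5]
opening: 0.008
grip_force: 4.1
```

Call:
step_arm([
  {"tx": 0, "ty": 0, "tz": -5, "roll": 0},
  {"tx": 0, "ty": 0, "tz": -20, "roll": 0},
  {"tx": 0, "ty": 0, "tz": -45, "roll": 0},
  {"tx": 0, "ty": 0, "tz": -75, "roll": 0},
  {"tx": 6, "ty": -5, "tz": -100, "roll": 0},
  {"tx": 20, "ty": -17, "tz": -120, "roll": 0},
  {"tx": 40, "ty": -35, "tz": -130, "roll": 0},
  {"tx": 62, "ty": -54, "tz": -130, "roll": 0},
  {"tx": 84, "ty": -73, "tz": -130, "roll": 0},
  {"tx": 103, "ty": -90, "tz": -130, "roll": 0},
  {"tx": 115, "ty": -100, "tz": -130, "roll": 0},
  {"tx": 120, "ty": -105, "tz": -130, "roll": 0},
])

```text
t: 10.68
eef_pos: [514.4, -169.9, 178.5]
tcp_rot: [3.142, -0.0, 0.473]
ft_force: [0.7, -0.2, -0.1]
opening: 0.005
grip_force: 0.0
```

Call:
step_arm([
  {"tx": 10, "ty": -9, "tz": 0, "roll": 0},
  {"tx": 30, "ty": -26, "tz": 0, "roll": 0},
  {"tx": 53, "ty": -46, "tz": 0, "roll": 0},
  {"tx": 77, "ty": -67, "tz": 0, "roll": 0},
  {"tx": 100, "ty": -87, "tz": 0, "roll": 0},
  {"tx": 124, "ty": -108, "tz": 0, "roll": 0},
  {"tx": 147, "ty": -128, "tz": 0, "roll": 0},
  {"tx": 171, "ty": -149, "tz": 0, "roll": 0},
  {"tx": 191, "ty": -167, "tz": 0, "roll": 0},
  {"tx": 206, "ty": -180, "tz": 0, "roll": 0},
  {"tx": 216, "ty": -188, "tz": 0, "roll": 0},
  {"tx": 220, "ty": -192, "tz": 0, "roll": 0},
])

```text
t: 11.68
eef_pos: [623.2, 100.3, 178.2]
tcp_rot: [3.142, 0.0, 0.472]
ft_force: [0.6, -0.1, 0.2]
opening: 0.002
grip_force: 0.0
```

Call:
step_arm([
  {"tx": 5, "ty": -4, "tz": 0, "roll": 0},
  {"tx": 15, "ty": -13, "tz": 0, "roll": 0},
  {"tx": 28, "ty": -24, "tz": 0, "roll": 0},
  {"tx": 41, "ty": -35, "tz": 5, "roll": 0},
  {"tx": 52, "ty": -44, "tz": 15, "roll": 0},
  {"tx": 59, "ty": -50, "tz": 30, "roll": 0},
  {"tx": 61, "ty": -52, "tz": 45, "roll": 0},
  {"tx": 61, "ty": -52, "tz": 60, "roll": 0},
  {"tx": 61, "ty": -52, "tz": 70, "roll": 0},
  {"tx": 61, "ty": -52, "tz": 75, "roll": 0},
  {"tx": 61, "ty": -52, "tz": 75, "roll": 0},
  {"tx": 61, "ty": -52, "tz": 75, "roll": 0},
])

```text
t: 12.68
eef_pos: [653.6, 173.1, 103.5]
tcp_rot: [3.142, 0.0, 0.471]
ft_force: [0.0, -0.3, 0.0]
opening: 0.003
grip_force: 0.0
```

Run:
```python
from cell import optics
import cv2
cv2.imwrite("pics/side1.png",optics.read_camera("side")["pixels"])
```

```text
(no output)
```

View pics/side1.png

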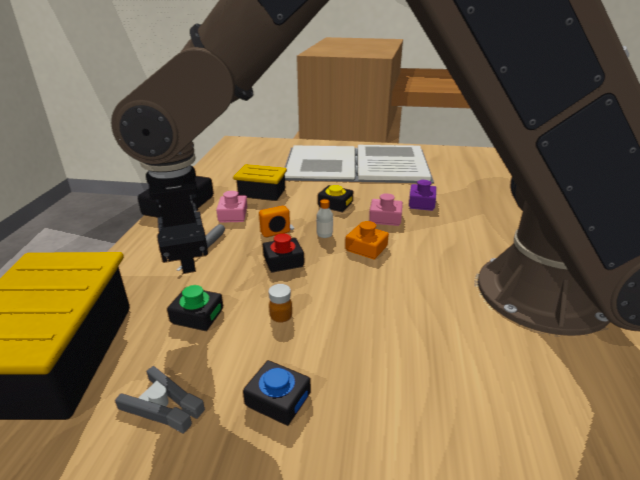

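The blue cap (277,381) and yellow cap (336,190) are visibly lower, and their boxes haven't moved. The fingertip (188,268) is above the green cap (193,293), so I'll press green.

Call:
step_arm([
  {"tx": 0, "ty": 0, "tz": 10, "roll": 0},
  {"tx": 0, "ty": 0, "tz": 22, "roll": 0},
  {"tx": 0, "ty": 0, "tz": 31, "roll": 0},
  {"tx": 0, "ty": 0, "tz": 36, "roll": 0},
  {"tx": 0, "ty": 0, "tz": 38, "roll": 0},
  {"tx": 0, "ty": 0, "tz": 40, "roll": 0},
  {"tx": 0, "ty": 0, "tz": 42, "roll": 0},
  {"tx": 0, "ty": 0, "tz": 44, "roll": 0},
  {"tx": 0, "ty": 0, "tz": 46, "roll": 0},
  {"tx": 0, "ty": 0, "tz": 46, "roll": 0},
  {"tx": 0, "ty": 0, "tz": 46, "roll": 0},
])

```text
t: 13.65
eef_pos: [653.6, 173.3, 57.9]
tcp_rot: [3.141, -0.0, 0.471]
ft_force: [-1.9, -1.2, 3.6]
opening: 0.003
grip_force: 1.5
```

Call:
step_arm([
  {"tx": 0, "ty": 0, "tz": 1.5, "roll": 0},
  {"tx": 0, "ty": 0, "tz": 3, "roll": 0},
  {"tx": 0, "ty": 0, "tz": 4.5, "roll": 0},
  {"tx": 0, "ty": 0, "tz": 6, "roll": 0},
  {"tx": 0, "ty": 0, "tz": 7, "roll": 0},
  {"tx": 0, "ty": 0, "tz": 8, "roll": 0},
  {"tx": 0, "ty": 0, "tz": 8.5, "roll": 0},
  {"tx": 0, "ty": 0, "tz": 8.5, "roll": 0},
  {"tx": 0, "ty": 0, "tz": 8.5, "roll": 0},
  {"tx": 0, "ty": 0, "tz": 8.5, "roll": 0},
])

```text
t: 14.48
eef_pos: [653.7, 173.3, 49.5]
tcp_rot: [3.141, -0.0, 0.471]
ft_force: [-1.2, -0.2, 7.3]
opening: 0.006
grip_force: 3.5
```

Call:
step_arm([
  {"tx": 0, "ty": 0, "tz": -5, "roll": 0},
  {"tx": 0, "ty": 0, "tz": -20, "roll": 0},
  {"tx": 0, "ty": 0, "tz": -45, "roll": 0},
  {"tx": 0, "ty": 0, "tz": -75, "roll": 0},
  {"tx": 0, "ty": 0, "tz": -105, "roll": 0},
  {"tx": 0, "ty": 0, "tz": -130, "roll": 0},
  {"tx": 0, "ty": 0, "tz": -145, "roll": 0},
  {"tx": 0, "ty": 0, "tz": -150, "roll": 0},
  {"tx": 0, "ty": 0, "tz": -150, "roll": 0},
  {"tx": 0, "ty": 0, "tz": -150, "roll": 0},
])

```text
t: 15.32
eef_pos: [653.1, 173.2, 198.0]
tcp_rot: [-3.141, 0.001, 0.471]
ft_force: [0.3, -0.0, -0.3]
opening: 0.006
grip_force: 0.0
```

Run:
```python
from cell import optics
import cv2
cv2.imwrite("pics/side2.png",optics.read_camera("side")["pixels"])
```

```text
(no output)
```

View pics/side2.png

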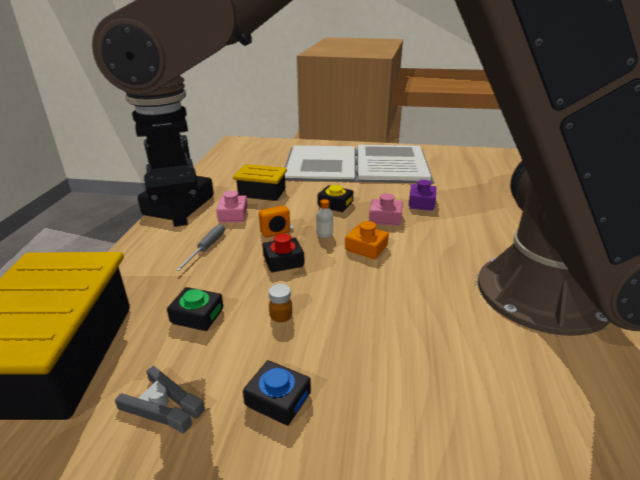

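The green cap (194,298) is now down, along with blue (277,381) and yellow (336,190). The red cap (283,243) is still up, nothing has moved and the arm is clear.

```bash
python3 -c "
from cell import env
print(env.job_done())"
```

```text
the job is handed in; nothing more can be done
None
```

I pressed blue, then yellow, then green fully down with at most about 8.5 N measured at the stops, left red and everything else untouched as far as the final side-camera picture shows, and handed the job in at about 15 s (no verdict came back).

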